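Put the pocket torch away through its ring stand

ROBOT

A 6-joint arm with a two-finger parallel gripper is mounted at the origin on a cart in front of the work surface, level with it; the furniture and walls round the work are solid. World frame = base frame: x ahead of the robot, y to its left, z up, the work surface at z = 0. Lengths are in m, angles in rad, forces in N, time in s.
With the tool pointing down it reaches from about 0.3 to 0.875 m from the base axis. Payload 6.4 kg.
Tool frame: the origin (TCP) lies midway between the tips of the shut fingers; the grasp point (between the pads) lies ctrl.tcp_to_grasp behind it (ctrl.tcp_to_grasp is the distance from the TCP to the grasp point, in m); z points along the fingers, y is the line along which they close (so a half turn about z gives the same grasp; the last joint's range is limited). The gripper opens to 85 mm and grips with 20 to 120 N. Pads are 22 mm wide; open, the fingers measure 114 mm over their backs; the gripper's body (76 mm by 85 mm) begins 54 mm behind the grasp point. The pads swing forward as they close: fully open they stand 13 mm farther back than shut.
Start: joints at [-1.387, 0.181, 1.607, -0, 1.354, -0.206], TCP at [0.219, -0.532, 0.231] pointing down, gripper open.
Joint ranges: [-2.99, 2.99], [-0.89, 2.07], [0.3, 2.58], [-1.14, 4.28], [0, 2.63], [-3.12, 3.12]. Speed limits (rad/s): [2.57, 2.57, 3.01, 3.14, 3.14, 3.14].

INTERFACE

Orientations are given as a unit quaternion [w, x, y, z].
In Python, from workcell import ctrl gives the robot as it stands. Calls block until the motion is done:
- ctrl.move_to(position, orientation): joint-space move of the TCP to a pose.
- ctrl.movel(position, max_speed=0.15, ori=None): straight line of the TCP; ori=None keeps the orientation; max_speed is the mean speed in m/s.
- ctrl.goto_joints(angles): joint-space move.
- ctrl.open_gripper() and ctrl.close_gripper(f_grip=None): open the fingers fully, or close them until they stop; f_grip is the grip in N (None keeps the last).
- ctrl.sleep(seconds).
- ctrl.solve_ik(position, orientation): joint angles nearest the present ones, or None.
- ctrl.read_state(): the state.
- ctrl.grab_frame(name): name is "scene" or "top" or "wrist"; returns the picture (420x560x3 uint8, red, green, blue); there is no depth.
- ctrl.camera_params(name): a dict with "fx", "fy", "cx", "cy" (pixels), "k1" (the pictures are not rectified: a ray, as slopes to the right and down, at radius r is drawn at 1 + k1 r^2 times it, then the intrinsics apply), "extrinsics" (4x4, takes a point from world to camera coordinates). Camera axes: x right, y up, looking along -z (the intrinsics and any distortion apply to the point x, -y, -z); pixel columns grow to the right and rows downward; lengths in m; the calibration is good to about 2 mm. A picture is of the moment at which its call begins: read the wrist's pose just before it. camera_params takes no time and is no camera call; for the wrist camera it gives the pose at the moment of the call.
A pose or a line that the arm cannot do raises ctrl.IKError and nothing moves.
- ctrl.close_job(): hands the job in; it is judged then, once.
Trained networks look in the newest picture that a camera, given by its name, has taken for a name from the list of things; names that differ only in an ending like _2 or _b are one class to them, and where a whole thing is asked for, a point or a joint stands for the part that bears it (a point fixed in the world has none). Each returns a list of dicts, best first, with "conf" (0 to 1); they miss things now and then, are a little off and sometimes report something else, mostly with a low value. They report only what shows in the picture. A call takes as long as a camera call.
- ctrl.masks_of(camera, target): "pixels" (420x560 bool, what is visible of it) and "extent" ([left, top, right, bottom] in pixels, round what is visible of it).
- ctrl.landmark_of(camera, target): "centre" ([column, row] in pixels: a listed point, or the origin of a listed thing).
The state is a dict: "time": time; "joints": joint angles; "joint_velocities": joint speeds; "joint_efforts": joint torques, N m; "eef_pos": TCP position; "tcp_rot": TCP orientation; "contact_force": force on the tool from outside, world axes, zero at the start; "ft_torque": the same for the moment, N m; "gripper_width": finger opening in m; "grasp_force": force on a finger pad.
Only numpy, scipy, OpenCV 4.12 (cv2) and the standard library are available. Lean on these libraries where they do the work, as an engineer would, in place of code of your own. Each camera call takes 0.05 s, during which the arm holds its last target. There are 200 camera calls.

TASK

Put the black pocket torch away in its stand: of the two steel ring stands on the table, take the one with the wide ring, and pass the torch tail first down through that ring until it stands upright, lens up, on the stand's foot; then let go. Lower it gently all the way rather than dropping it, and leave the dark glass vial standing where it is.

Things in the scene. Friction and masses are not known exactly. Their poses are not given: they have to be found in the camera images.
- torch: black pocket torch, loose, standing on its tail, lens up. For gripping and fitting treat it as a cylinder 32 mm in diameter and 137 mm tall all along (the barrel below the head only looks slimmer). About 0.12 kg. Origin: centre of the tail's underside; z up along the torch to the lens. Grip it across the head, the top 40 mm, to keep the fingers above the ring
- wide_stand: steel ring stand with the wide ring, fixed: round foot 84 mm across, its flat top 6 mm above the table; a 7 mm post at its edge; one level ring of 7 mm wire centred over the foot, clear hole 54 mm, wire centre 65 mm above the table. Nothing of it is higher than 70 mm. Origin: centre of the foot's underside, on the table; z up through the ring's middle; x from there to the post
- narrow_stand: the other steel ring stand, fixed to the table, same foot, post and ring height, but the ring's clear hole is only 24 mm: too small for the torch. Origin and axes as for the wide stand
- dark_vial: small dark glass vial with a pale cap, loose, 31 mm in diameter, 62 mm tall, standing between the task's things; to be left alone. Origin: centre of its underside; z up

How it is judged:
By the outcome, as a careful person would: the job done as asked, in the order asked, and still so for the second after the job is handed in, with the robot touching nothing.
It also fails if it takes over 38 s, if anything falls off the work surface, if the arm or the gripper's body presses on something with over 40 N, if the wrist force passes 120 N, or if a joint passes its speed limit or range.

## Working session

There is one attempt and no reset: what is moved stays moved. The work goes in short steps, each a Python script; the robot and the scene stay as the last script left them, time stands still between calls to the robot, and variables do not carry over. Pictures are saved under pics/ and viewed, at most 10 in all, crops included, and the job is handed in when it is done.

```bash
mkdir -p pics; ls; cat > h.py <<'E'
import numpy as np, cv2
from workcell import ctrl
def ray(cam,px,P=None):
    P=P or ctrl.camera_params(cam)
    d=np.array([(px[0]-P["cx"])/P["fx"],(px[1]-P["cy"])/P["fy"]]);u=d.copy()
    for _ in range(20): u=d/(1+P["k1"]*(u@u))
    E=np.array(P["extrinsics"]);R=E[:3,:3];t=E[:3,3]
    v=R.T@np.array([u[0],-u[1],-1.]);return -R.T@t, v/np.linalg.norm(v)
def proj(cam,X,P=None):
    P=P or ctrl.camera_params(cam);E=np.array(P["extrinsics"]);c=E[:3,:3]@np.asarray(X)+E[:3,3]
    u=np.array([c[0],-c[1]])/-c[2];u=u*(1+P["k1"]*(u@u));return np.array([P["cx"]+P["fx"]*u[0],P["cy"]+P["fy"]*u[1]])
def at_z(r,z): o,v=r;return o+v*(z-o[2])/v[2]
def tri(rs):
    A=sum(np.eye(3)-np.outer(v,v) for o,v in rs);b=sum((np.eye(3)-np.outer(v,v))@o for o,v in rs)
    X=np.linalg.solve(A,b);return X,max(np.linalg.norm((np.eye(3)-np.outer(v,v))@(X-o)) for o,v in rs)
E
cat > s1.py <<'E'
from h import *
f={}
for c in("scene","top","wrist"):
    f[c]=ctrl.grab_frame(c);cv2.imwrite(f"pics/{c}1.png",f[c][:,:,::-1])
    o=ray(c,(280,210));print(c,o[0].round(3),o[1].round(3))
for n in("torch","wide_stand","narrow_stand","dark_vial"):
    rs=[]
    for c in("scene","top"):
        L=ctrl.landmark_of(c,n);M=ctrl.masks_of(c,n)
        for l in L[:2]: print(n,c,np.round(l["centre"],1),round(l["conf"],2),at_z(ray(c,l["centre"]),0.006 if 0 else 0).round(4))
        for m in M[:2]: print("   mask",m["extent"],round(m["conf"],2))
        if L: rs.append(ray(c,L[0]["centre"]))
    if len(rs)==2: print("  TRI",tri(rs))
s=ctrl.read_state();print(s["time"],s["eef_pos"],s["tcp_rot"],ctrl.tcp_to_grasp)
E
python3 s1.py; python3 -c "
import cv2,numpy as np
a=[cv2.imread(f'pics/{c}1.png') for c in('scene','top')]
cv2.imwrite('pics/st.png',cv2.resize(np.hstack(a),(800,300)))"
```

```text
pics
workcell.py
scene [0.142 0.989 0.466] [ 0.37  -0.803 -0.466]
top [0.396 0.194 0.875] [ 0.159 -0.014 -0.987]
wrist [ 0.294 -0.499  0.374] [-0.306 -0.111 -0.945]
torch scene [292.7 210.4] 0.58 [ 0.4888  0.1776 -0.    ]
   mask [284.9, 143.4, 299.8, 213.7] 0.83
torch top [276.3 236.1] 0.76 [0.4811 0.1875 0.    ]
   mask [268.3, 222.0, 282.6, 242.0] 0.76
  TRI (array([0.48224097, 0.18822228, 0.00632858]), np.float64(0.0018289686593909557))
wide_stand scene [224.2 253.2] 0.6 [0.5338 0.367  0.    ]
   mask [198.0, 207.6, 247.4, 261.2] 0.83
wide_stand top [193.3 205.7] 0.94 [0.5406 0.3638 0.    ]
   mask [173.1, 184.4, 215.0, 225.7] 0.57
  TRI (array([ 0.53885144,  0.36333915, -0.00290059]), np.float64(0.0024444026008829016))
narrow_stand scene [309.9 180.4] 0.62 [0.51   0.0321 0.    ]
   mask [300.9, 144.4, 329.3, 187.0] 0.6
narrow_stand top [348.4 223.2] 0.88 [0.5124 0.0367 0.    ]
   mask [329.2, 203.4, 368.8, 244.5] 0.7
  TRI (array([0.51034358, 0.03643408, 0.00193009]), np.float64(0.0019177441374097662))
dark_vial scene [279.3 243.5] 0.62 [0.4614 0.3007 0.    ]
   mask [270.3, 207.9, 286.9, 244.8] 0.69
dark_vial top [226.6 238.8] 0.46 [0.4727 0.2909 0.    ]
   mask [217.2, 233.0, 234.6, 252.4] 0.7
  TRI (array([ 0.47001813,  0.29038803, -0.00736431]), np.float64(0.0035758287523223204))
0.95 [ 0.21852127 -0.53187279  0.23132078] [1.79106941e-05 9.81064729e-01 1.93680140e-01 9.97012353e-06] 0.0187
```

View pics/scene1.png

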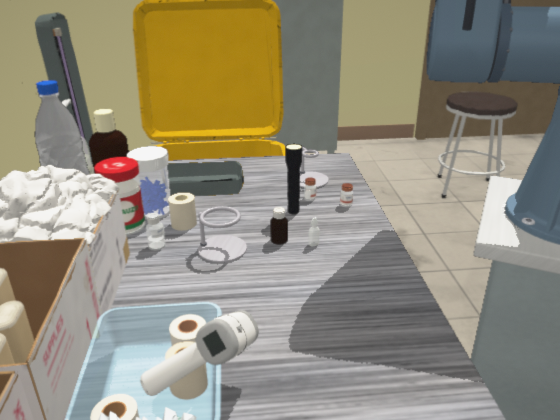

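View pics/top1.png

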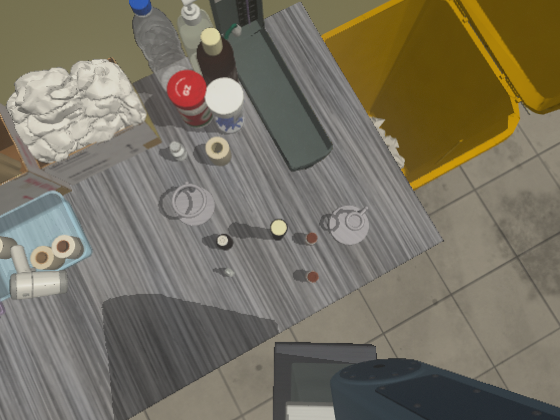

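The scene view shows the torch standing at about (293,180), the wide stand at (222,235), the vial at (279,228) and the narrow stand behind the torch at (315,175). In the top view the lens is at (279,229), the wide stand at (193,205) and the narrow stand at (348,224). This agrees with the networks. Next I'll take two wrist views.

```bash
cat > s2.py <<'E'
from h import *
from scipy.spatial.transform import Rotation as Ro
s=ctrl.read_state();q=s["tcp_rot"];q0=Ro.from_quat([q[1],q[2],q[3],q[0]])
r=(Ro.from_euler('z',1.65)*q0).as_quat();Q=[r[3],*r[:3]];print("Q",Q)
P0=[np.array([0.42,0.26,0.33]),np.array([0.48,0.20,0.35])]
obs={}
for i,p in enumerate(P0):
    ctrl.move_to(p,Q) if i==0 else ctrl.movel(p,0.25)
    ctrl.sleep(0.2);P=ctrl.camera_params("wrist");im=ctrl.grab_frame("wrist");cv2.imwrite(f"pics/w{i}.png",im[:,:,::-1])
    for n in("torch","wide_stand","dark_vial"):
        L=ctrl.landmark_of("wrist",n);M=ctrl.masks_of("wrist",n)
        print(i,n,[(np.round(l["centre"],1),round(l["conf"],2),at_z(ray("wrist",l["centre"],P),0).round(4)) for l in L[:1]],[(np.round(m["extent"],0),round(m["conf"],2)) for m in M[:1]])
        if L: obs.setdefault(n,[]).append(ray("wrist",L[0]["centre"],P))
        if M: np.save(f"m_{n}_{i}.npy",M[0]["pixels"])
    np.save(f"P{i}.npy",P,allow_pickle=True)
for n in obs:
    if len(obs[n])==2: print("TRI",n,tri(obs[n]))
s=ctrl.read_state();print(s["time"],s["joints"])
E
python3 s2.py; python3 -c "
import cv2,numpy as np
a=[cv2.imread(f'pics/w{c}.png') for c in(0,1)]
cv2.imwrite('pics/ww.png',cv2.resize(np.hstack(a),(800,300)))"
```

```text
Q [np.float64(4.829894095635918e-06), np.float64(0.5234409880217417), np.float64(0.8520619294620707), np.float64(1.992155738539425e-05)]
0 torch [(array([303.4, 217. ]), 0.71, array([0.4841, 0.1907, 0.    ]))] [(array([293., 212., 326., 281.]), 0.87)]
0 wide_stand [(array([405.9, 121.8]), 0.66, array([0.5403, 0.3629, 0.    ]))] [(array([376.,  91., 462., 159.]), 0.87)]
0 dark_vial [(array([330.1, 144.9]), 0.67, array([0.4689, 0.2937, 0.    ]))] [(array([320., 135., 343., 160.]), 0.75)]
1 torch [(array([279.3, 158. ]), 0.76, array([0.4786, 0.1864, 0.    ]))] [(array([270., 152., 300., 203.]), 0.64)]
1 wide_stand [(array([386.6,  59.9]), 0.92, array([0.5426, 0.359 , 0.    ]))] [(array([354.,  18., 439.,  92.]), 0.87)]
1 dark_vial [] [(array([300.,  65., 326.,  92.]), 0.78)]
TRI torch (array([0.4802589 , 0.19044184, 0.00773596]), np.float64(0.003443100571666975))
TRI wide_stand (array([ 0.54832946,  0.3638717 , -0.02553181]), np.float64(0.0007022524361021768))
5.4417 [ 1.66771883e-01 -1.95940074e-02  1.58475599e+00  5.26940257e-05
  1.57635030e+00 -3.02756569e-01]
```

View pics/ww.png

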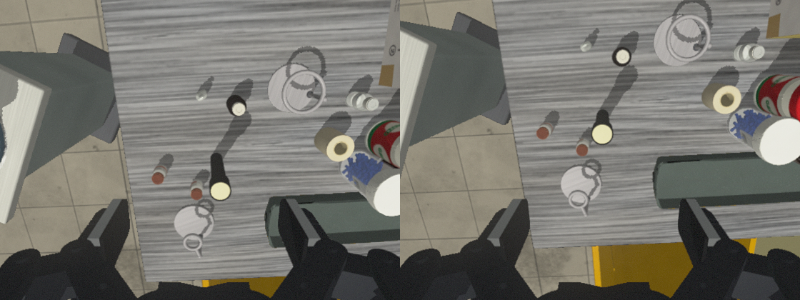

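```bash
cat > s3.py <<'E'
from h import *
from scipy.optimize import minimize
V=[]  # (cam,P,img,standmask,torchmask)
for c in("scene","top"):
    im=cv2.imread(f"pics/{c}1.png");V.append((c,ctrl.camera_params(c),im,ctrl.masks_of(c,"wide_stand")[0]["pixels"],ctrl.masks_of(c,"torch")[0]["pixels"]))
for i in(0,1): V.append(("wrist",np.load(f"P{i}.npy",allow_pickle=True).item(),cv2.imread(f"pics/w{i}.png"),np.load(f"m_wide_stand_{i}.npy"),np.load(f"m_torch_{i}.npy")))
rs=[]
for c,P,im,_,m in V:
    mm=cv2.dilate(m.astype(np.uint8),np.ones((5,5)));b=(mm>0)&(im[:,:,2]>130)&(im[:,:,2].astype(int)-im[:,:,0]>25)
    n,l,st,ce=cv2.connectedComponentsWithStats(b.astype(np.uint8));k=1+np.argmax(st[1:,4]);print(c,"lens",ce[k].round(1),st[k,4])
    if c!="scene": rs.append(ray(c,ce[k],P))
print("lens TRI all",tri(rs),"wrist",tri(rs[1:]))
print([at_z(r,.137).round(4) for r in rs])
a=np.linspace(0,2*np.pi,60);C=np.c_[np.cos(a),np.sin(a)]
def ren(p,P,c,S=4):
    x,y,th,zr=p[0],p[1],p[2],p[3];o=np.zeros((420*S,560*S),np.uint8)
    circ=lambda r,z:np.array([proj(c,[x+r*u,y+r*v,z],P) for u,v in C])
    f=lambda pts:np.round((pts+.5)*S).astype(np.int32)
    cv2.fillPoly(o,[cv2.convexHull(np.r_[f(circ(.042,0)),f(circ(.042,.006))])],1)
    ring=np.zeros_like(o);cv2.fillPoly(ring,[f(circ(.034,zr))],1);cv2.fillPoly(ring,[f(circ(.027,zr))],0)
    o|=ring
    d=np.array([np.cos(th),np.sin(th)])*.0375
    q=np.array([proj(c,[x+d[0],y+d[1],z],P) for z in(.003,zr)]);mid=[x,y,.03]
    w=np.linalg.norm(proj(c,[x,y,.03],P)-proj(c,[x,y,.037],P)) if c=="scene" else 4
    cv2.line(o,*[tuple(int(k) for k in e) for e in f(q)],1,max(1,int(w*S)))
    return cv2.resize(o.astype(np.float32),(560,420),interpolation=cv2.INTER_AREA)
def cost(p,VV):
    t=0
    for c,P,im,m,_ in VV:
        r=ren(p,P,c);t+=1-np.minimum(r,m).sum()/np.maximum(r,m).sum()
    return t/len(VV)
for nm,VV in(("all",V),("top+wrist",V[1:]),("wrist",V[2:])):
    best=min((minimize(cost,[.54,.363,th,.065],args=(VV,),method="Nelder-Mead",options=dict(initial_simplex=np.array([[.54,.363,th,.065],[.546,.363,th,.065],[.54,.369,th,.065],[.54,.363,th+.5,.065],[.54,.363,th,.072]]),maxiter=90)) for th in ((0,1.6,3.1,4.7) if nm=="all" else (B[2],))),key=lambda o:o.fun)
    B=best.x;print(nm,best.x.round(4),best.fun)
p=B
outs=[]
for c,P,im,m,_ in V:
    r=ren(p,P,c);o=im.copy();o[:,:,1]=np.where(r>.3,np.minimum(255,o[:,:,1]//2+120),o[:,:,1])
    u=proj(c,[p[0],p[1],.03],P).astype(int);u=np.clip(u,[50,37],[509,382]);outs.append(cv2.resize(np.hstack([im[u[1]-37:u[1]+38,u[0]-50:u[0]+50],o[u[1]-37:u[1]+38,u[0]-50:u[0]+50]]),(400,150)))
cv2.imwrite("pics/ov.png",np.vstack([np.hstack(outs[:2]),np.hstack(outs[2:])]))
E
python3 s3.py
```

```text
scene lens [288.7 147.4] 57
top lens [278.4 227.1] 197
wrist lens [308.1 267.1] 538
wrist lens [282.6 187.3] 603
lens TRI all (array([0.48474929, 0.18543618, 0.13505441]), np.float64(0.0006619794363099975)) wrist (array([0.48485472, 0.18589097, 0.13605964]), np.float64(1.9531397813147553e-05))
[array([0.4839, 0.1852, 0.137 ]), array([0.4846, 0.1863, 0.137 ]), array([0.4848, 0.1861, 0.137 ])]
all [0.5417 0.3614 0.0282 0.0662] 0.10284264385700226
top+wrist [0.5418 0.3619 0.1974 0.064 ] 0.06459502130746841
wrist [0.542  0.3617 0.1929 0.0651] 0.05393943190574646
```

View pics/ov.png

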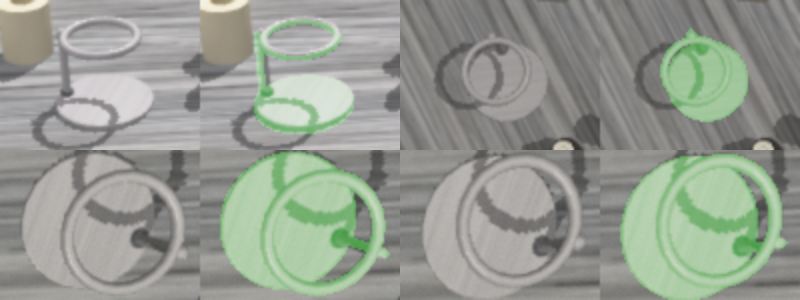

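The overlays match in all four views: the wide ring is centred at (0.542, 0.362) and 65 mm high, and the lens at (0.485, 0.186) is 136 mm high. Both heights agree with the text. I'll grip and lift the torch now.

```bash
cat > s4.py <<'E'
from h import *
T=[.4848,.1858]
ctrl.movel([*T,.22],.2);ctrl.movel([*T,.099],.12)
s=ctrl.read_state();print(s["time"],s["eef_pos"],np.round(s["contact_force"],1))
ctrl.close_gripper(40);s=ctrl.read_state();print(s["time"],s["gripper_width"],s["grasp_force"],np.round(s["contact_force"],1))
ctrl.movel([*T,.205],.12);ctrl.movel([.5419,.3617,.205],.15);ctrl.sleep(.3)
s=ctrl.read_state();print(s["time"],s["eef_pos"],s["gripper_width"],np.round(s["contact_force"],1))
o=[]
for c in("scene","top"):
    im=ctrl.grab_frame(c)[:,:,::-1].copy();M=ctrl.masks_of(c,"torch");L=ctrl.landmark_of(c,"torch")
    if L: print(c,L[0]["conf"],L[0]["centre"],"exp tail",proj(c,[.5419,.3617,.106]),M and (M[0]["extent"],M[0]["conf"]),"head",proj(c,[.5419,.3617,.243]))
    u=proj(c,[.5419,.3617,.1]).astype(int);o.append(cv2.resize(im[max(0,u[1]-75):u[1]+75,u[0]-100:u[0]+100],(400,300)))
cv2.imwrite("pics/h.png",np.hstack(o))
E
python3 s4.py
```

```text
7.6083 [0.48550935 0.18591862 0.09984237] [ 0.6 -0.2 -0.4]
8.15 0.030583770306961137 39.37844932079315 [-1.9  0.2  3.8]
10.8667 [0.54199774 0.36134173 0.20521734] 0.03070060702282134 [-0.1  0.1 -2. ]
scene 0.61 [222.1, 196.1] exp tail [217.64045872 194.96009093] ([202.4, 108.8, 225.0, 195.5], 0.74) head [211.78276453 112.45680209]
```

View pics/h.png

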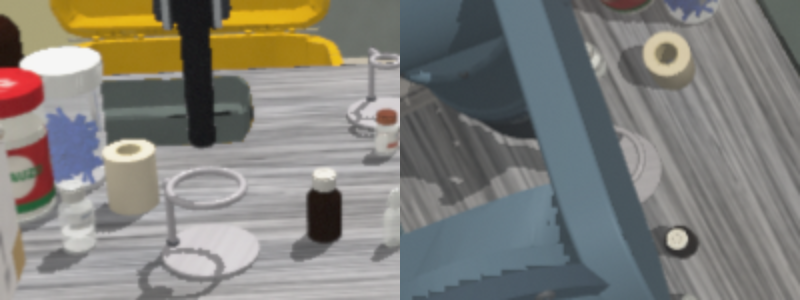

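The torch hangs upright: its tail is at crop (203,142), directly over the ring, and within about 3 mm of where I predicted it. I'll lower it now, watching the force.

```bash
cat > s5.py <<'E'
from h import *
X=[.5419,.3617]
for z in(.165,.14,.115):
    ctrl.movel([*X,z],.08);s=ctrl.read_state();f=np.array(s["contact_force"]);print(round(s["time"],2),s["eef_pos"].round(4) if hasattr(s["eef_pos"],"round") else s["eef_pos"],f.round(1))
    if np.linalg.norm(f-[0,0,-2])>6: raise SystemExit("contact")
while z>.1005:
    z-=.0015;ctrl.movel([*X,z],.02);s=ctrl.read_state();f=s["contact_force"]
    print(round(z,4),round(s["eef_pos"][2],4),np.round(f,1))
    if f[2]>2: break
print(s["time"],s["gripper_width"])
im=ctrl.grab_frame("scene")[:,:,::-1];u=proj("scene",[*X,.08]).astype(int)
cv2.imwrite("pics/l.png",cv2.resize(im[u[1]-75:u[1]+75,u[0]-100:u[0]+100],(600,450)))
E
python3 s5.py
```

```text
11.82 [0.5419 0.3617 0.1648] [ 0.4 -0.8 -2.3]
12.28 [0.5414 0.3615 0.1391] [-0.6  0.2 -1.7]
12.73 [0.5414 0.3614 0.1141] [-0.1 -0.5 -0.9]
0.1135 0.1139 [ 0.4  0.8 -1.8]
0.112 0.112 [ 0.1 -0.5 -2. ]
0.1105 0.1103 [-0.4  0.4 -1.3]
0.109 0.1088 [-0.5 -0.2 -2. ]
0.1075 0.1073 [ 0.7  1.  -1.7]
0.106 0.1058 [ 0.9 -0.5 -0.9]
0.1045 0.1054 [-2.7 -1.1  3.9]
14.4833 0.03049524891694411
```

View pics/l.png

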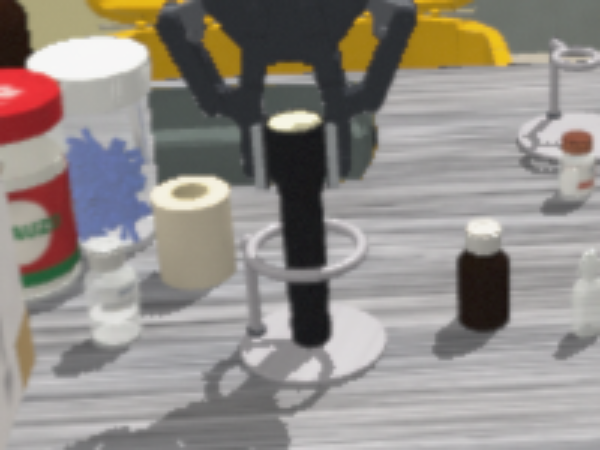

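The torch is through the ring with its tail on the foot, at crop (310,335), and contact came at the predicted height. I'll release it and retreat.

```bash
cat > s6.py <<'E'
from h import *
X=[.5419,.3617]
ctrl.open_gripper();s=ctrl.read_state();print(s["time"],s["gripper_width"])
ctrl.movel([*X,.25],.12);ctrl.movel([.42,.15,.3],.2);ctrl.sleep(.3)
for n in("torch","dark_vial"):
  rs=[]
  for c in("scene","top"):
    if n=="torch": im=ctrl.grab_frame(c)[:,:,::-1];cv2.imwrite(f"pics/e_{c}.png",im)
    L=ctrl.landmark_of(c,n)
    if L: print(n,c,np.round(L[0]["centre"],1),L[0]["conf"]);rs.append(ray(c,L[0]["centre"]))
  if len(rs)==2: print(tri(rs))
a=cv2.imread("pics/e_scene.png")[100:300,150:390];b=cv2.imread("pics/e_top.png")[130:290,130:322]
cv2.imwrite("pics/e.png",np.hstack([cv2.resize(a,(400,333)),cv2.resize(b,(400,333))]))
print(proj("scene",[*X,.006]),proj("scene",[*X,.143]),proj("top",[*X,.143]));print(ctrl.read_state()["time"])
E
python3 s6.py
```

```text
15.1083 0.08567844420942657
torch scene [221.3 245.3] 0.91
torch top [193.4 207.1] 0.72
(array([0.53826901, 0.3624378 , 0.01144242]), np.float64(0.0026653448720109557))
dark_vial scene [280.8 240.8] 0.93
[221.41365677 247.64503894] [216.14204064 173.9388744 ] [179.52545176 191.40416909]
18.475
```

View pics/e.png

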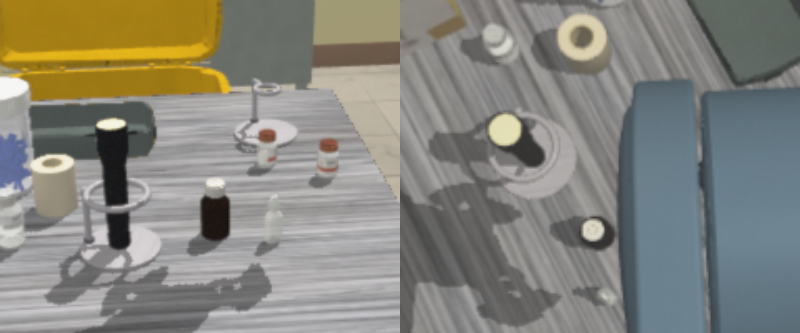

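The torch stands upright in the wide ring with its lens up: lens at (110,125) and foot at (118,243) in the left crop, lens at (507,130) in the right one. The vial still stands at (215,210), and the arm is clear.

```bash
python3 -c "
from workcell import ctrl
print(ctrl.close_job())"
```

```text
the job is handed in; nothing more can be done
None
```

The torch stands upright, lens up, on the wide stand's foot; it was lowered under force control and released, the vial was left standing, and I handed the job in at about 18.5 s.

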